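# Mark the handle holes on a drawer front

### The job

Mark the two handle screw holes with the punch jig that is clamped on the white drawer front: press its red knob fully down onto its stop, hold it there for a moment and let it spring back up, then do the same with its yellow knob. Do not touch the twin jig on the bare brown board.

Things in the scene. Friction and masses are not known exactly. Their poses are not given: they have to be found in the camera images.
- jig: The jig to use: a blue plate 70 x 150 x 8 mm fixed on a white drawer front (140 x 270 x 18 mm, flat and fixed on the table), with two upright sprung punches 96 mm apart: steel guides 28 mm across, reaching 45 mm above the plate's underside, each under a coloured push knob. Origin: centre of the plate's underside, 18 mm above the table. z up, y along the plate from yellow to red knob.
- red_top (a point): Centre of the flat top of the red knob (32 mm across, 18 mm tall) at the +y end of the jig on the white front. At rest 78 mm above the jig's underside, 96 mm above the table. Slides only straight down, this point with it: 3 N starts it, 9 N brings it the whole 15 mm to its hard stop, the knob on its steel guide (top then at 63 mm). Springs back when let go.
- yellow_top (a point): Centre of the flat top of the yellow knob (32 mm across, 18 mm tall) at the -y end of the jig on the white front. At rest 78 mm above the jig's underside, 96 mm above the table. Slides only straight down, this point with it: 3 N starts it, 9 N brings it the whole 15 mm to its hard stop, the knob on its steel guide (top then at 63 mm). Springs back when let go.
- spare_jig: A twin of the jig with the same red and yellow knobs and sizes, fixed on a bare brown wooden board of the same size as the drawer front; not to be touched. Origin and axes as for the jig.

How it is judged:
On the way, in this order (a step that is already met when the one before it is completed fails the run):
1. the red knob is down on its stop (at least 12.5 mm of its 15 mm) while the yellow one is up (z of red_top in the frame of jig below 0.0655 m and z of yellow_top in the frame of jig above 0.0755 m), for 0.1 s.
2. the red knob is back up and the yellow knob is down on its stop (at least 12.5 mm of its 15 mm) (z of yellow_top in the frame of jig below 0.0655 m and z of red_top in the frame of jig above 0.0755 m), for 0.1 s.
At the end, for the whole second after the job is handed in: Both knobs of the jig on the white drawer front are back up, within 2.5 mm of their rest height (z of each of red_top, yellow_top in the frame of jig above 0.0755 m); the robot touches nothing.
It fails at once if the twin jig on the brown board is touched (more than 1 N) (contact force between any of the fingers, the arm and spare_jig above 1 N).
It also fails if it takes over 34 s, if anything falls off the work surface, if the arm or the gripper's body presses on something with over 40 N, if the wrist force passes 120 N, or if a joint passes its speed limit or range.

### The arm

A 6-joint arm with a two-finger parallel gripper is mounted at the origin on the work surface. World frame = base frame: x ahead of the robot, y to its left, z up, the work surface at z = 0. Lengths are in m, angles in rad, forces in N, time in s.
With the tool pointing down it reaches from about 0.25 to 0.775 m from the base axis. Payload 4 kg.
Tool frame: the origin (TCP) lies on the centre line of the jaws, within the pads' length; the fingertips stand 17 mm ahead of it and the grasp point (between the pads) lies 2 mm behind it (ctrl.tip_reach is the z of the fingertips in the tool frame, in m); z points along the fingers, y is the direction in which the jaws open and shut (so a half turn about z gives the same grasp; the last joint's range is limited). The gripper opens to 85 mm and grips with 20 to 120 N. Pads are 22 mm wide; open, the fingers measure 114 mm over their backs; the gripper's body (76 mm by 85 mm) begins 54 mm behind the grasp point. The pads swing forward as they close: fully open they stand 13 mm farther back than shut.
Start: joints at [1.134, 0.087, 1.371, -0, 1.684, -0.103], TCP at [0.18, 0.52, 0.248] pointing down, gripper open.
Joint ranges: [-3.1, 3.1], [-0.76, 2.03], [0.27, 2.55], [-1.08, 4.22], [0.17, 2.65], [-2.57, 2.57]. Speed limits (rad/s): [2.79, 2.79, 3.14, 3.14, 3.14, 3.14].

### API

Orientations are given as a rotation vector (axis times angle).
In Python, from station import ctrl, snapshot, sign_off gives the robot as it stands.
- The arm moves only by the tool apply_moves, never from a script. Its arguments are lists of equal length, an entry for each row: "dp": the shift along the tool's x, y, z in m, a list of three; "spin": the turn about the tool's z in degrees. In form: {"dp": [[x, y, z], ...], "spin": [spin, ...]}. A call has 1 to 12 rows; each row is the pose to reach, as a shift and turn from the pose commanded when the call began, along the tool's axes at that moment; what a row does not reach only later rows make up. A row lasts 1/8 s, in which the tool goes at most 62.5 mm and 10.7 degrees, less where a joint would pass 70% of its speed; a pose out of reach is approached as far as the arm can. A call with a gripper value outside its range is refused whole. "gripper" is the gripper command: -1 is fully open, 1 is shut, values between are in proportion, set as the call begins (left out, the last holds). The fingers move at their own pace and stop on an object; "squeeze" is the grip in N (left out, the last holds). Time passes only in rows, so rows that repeat a pose let the fingers close. It gives the time, the measured TCP pose, the force and the opening at its end, in the units of the state.
- ctrl.observe(): the state, without advancing time (a new reading comes with each control period).
- snapshot(name): name is "side" or "top"; returns a dict with "image" (384x512x3 uint8, red, green, blue), "vfov" (degrees; the focal length in pixels is half the picture's height over the tangent of half this angle, whatever the lens; pixels are square), "cx", "cy" (the principal point, pixels), "eye" and "attitude" of the camera in the world. Camera axes: x right, y up, looking along -z (the intrinsics and any distortion apply to the point x, -y, -z); pixel columns grow to the right and rows downward; lengths in m; the calibration is good to about 2 mm. A picture is of the moment at which its call begins. There is no depth.
- sign_off(): hands the job in, once; it reports no verdict.
The state is a dict: "clock": time; "q": joint angles; "joint_velocities": joint speeds; "effort": joint torques, N m; "ee_pos": TCP position; "eef_rot": TCP orientation; "force": force on the tool from outside, world axes, zero at the start; "wrist_torque": the same for the moment, N m; "gripper_width": opening from 0.0 (shut) to 1.0 (fully open).
Only numpy, scipy, OpenCV 4.12 (cv2) and the standard library are available. Lean on these libraries where they do the work, as an engineer would, in place of code of your own. Each camera call takes 0.05 s, during which the arm holds its last target. There are 200 camera calls.

## Working session

There is one attempt and no reset: what is moved stays moved. The work goes in short steps, Python scripts to look and compute and a tool call to move; the robot and the scene stay as the last step left them, time stands still between calls to the robot, and variables do not carry over. Pictures are saved under pics/ and viewed, on a budget of 10 in all, crops included, one or two more only if the job needs it, and the job is handed in when it is done.

Besides the shell and the picture viewer there is one more tool, called after ">>>" by a JSON object that holds its "api" and its "payload", one argument or row to a line. apply_moves: Moves the arm, as the interface text tells. Its arguments: {"type":"object","properties":{"dp":{"type":"array","items":{"type":"array","items":{"type":"number"}}},"spin":{"type":"array","items":{"type":"number"}},"gripper":{"type":"number"},"squeeze":{"type":"number"}},"required":["dp","spin"]}

```bash
ls; mkdir -p pics
python3 - <<'E'
from station import ctrl, snapshot
import cv2
for n in ("side","top"):
    s=snapshot(n); cv2.imwrite(f"pics/{n}0.png",s["image"][:,:,::-1])
    print(n,{k:v for k,v in s.items() if k!="image"})
print(ctrl.observe(), ctrl.tip_reach)
E
```

```text
pics
side {'vfov': 49.613564251238046, 'cx': 252.88194544617278, 'cy': 198.11148823244815, 'eye': array([ 0.05433158, -0.49968333,  0.82817032]), 'attitude': array([ 0.70671652, -0.27938128, -0.70756895])}
top {'vfov': 52.48798484005858, 'cx': 254.70967064348704, 'cy': 187.96260231330388, 'eye': array([ 0.45726303, -0.03537541,  0.91966792]), 'attitude': array([ 0.08918224, -0.05530444, -1.56289809])}
{'clock': 0.1, 'q': array([ 1.13391236e+00,  8.79251656e-02,  1.37212540e+00,  1.04794191e-05,
        1.68359793e+00, -1.03106007e-01]), 'joint_velocities': array([-0.00115969, -0.00254295, -0.00294683,  0.00032881,  0.00255026,
       -0.00101793]), 'effort': array([ 2.19276044e-03, -3.53014433e+01, -3.14220464e+01, -2.03073187e-04,
        7.89129030e-03, -1.90410009e-05]), 'ee_pos': array([0.18001602, 0.5192666 , 0.24722075]), 'eef_rot': array([-0.52177198, -3.09739255,  0.0031074 ]), 'force': array([-0.23011645, -0.06569047,  0.76645343]), 'wrist_torque': array([-0.01325123,  0.02105725, -0.01781429]), 'gripper_width': 1.0003505292415218} 0.017
```

View pics/side0.png

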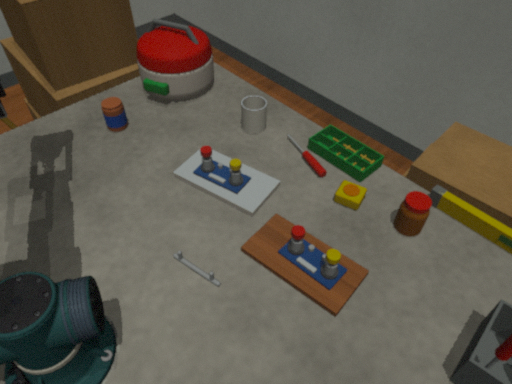

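View pics/top0.png

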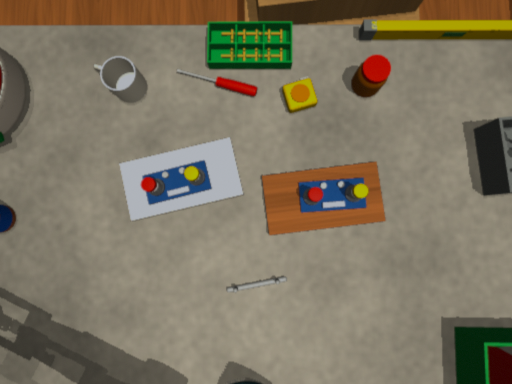

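The white jig's knobs are at about red (149,185) and yellow (192,174) in the top view, and red (206,152) and yellow (235,164) in the side view. The brown twin is at about (315,194) and (360,191) in the top view.

```bash
cat > h.py <<'E'
import numpy as np, cv2
from scipy.spatial.transform import Rotation as R
def ray(s,u,v):
    f=s["image"].shape[0]/2/np.tan(np.radians(s["vfov"])/2)
    return R.from_rotvec(s["attitude"]).apply([(u-s["cx"])/f,-(v-s["cy"])/f,-1])
def onplane(s,u,v,z):
    d=ray(s,u,v); return s["eye"]+d*(z-s["eye"][2])/d[2]
def tri(a,pa,b,pb):
    da,db=ray(a,*pa),ray(b,*pb); t=np.linalg.lstsq(np.c_[da,-db],b["eye"]-a["eye"],rcond=None)[0]
    A,B=a["eye"]+da*t[0],b["eye"]+db*t[1]; return (A+B)/2,np.linalg.norm(A-B)
def blob(s,col,near,r=20):
    h=cv2.cvtColor(s["image"],cv2.COLOR_RGB2HSV); H=h[...,0].astype(int)
    m=((H<8)|(H>172) if col=="red" else (H>22)&(H<35))&(h[...,1]>150)&(h[...,2]>70)
    w=np.zeros(m.shape,bool); w[near[1]-r:near[1]+r,near[0]-r:near[0]+r]=1
    v,u=np.nonzero(m&w); return (u.mean(),v.mean()),len(u),(u.min(),u.max(),v.min(),v.max())
E
python3 - <<'E'
from h import *
from station import snapshot
a,b=snapshot("side"),snapshot("top")
for nm,col,pa,pb in (("red","red",(206,152),(149,185)),("yel","yellow",(235,164),(192,174)),("sred","red",(298,233),(315,194)),("syel","yellow",(333,257),(360,191))):
    A,B=blob(a,col,pa,14),blob(b,col,pb,14)
    print(nm,A,B,"tri",*tri(a,A[0],b,B[0]),"pl",onplane(a,*A[0],.09),onplane(b,*B[0],.092))
E
```

```text
red ((np.float64(205.7391304347826), np.float64(150.81521739130434)), 92, (np.int64(201), np.int64(210), np.int64(146), np.int64(156))) ((np.float64(148.32544378698225), np.float64(183.92899408284023)), 169, (np.int64(141), np.int64(155), np.int64(177), np.int64(191))) tri [0.54128902 0.21325603 0.08713714] 0.0006806312670406026 pl [0.53917459 0.21075474 0.09      ] [0.54105217 0.21157664 0.092     ]
yel ((np.float64(235.06796116504853), np.float64(164.01941747572815)), 103, (np.int64(230), np.int64(240), np.int64(159), np.int64(170))) ((np.float64(191.21142857142857), np.float64(172.98285714285714)), 175, (np.int64(184), np.int64(198), np.int64(166), np.int64(180))) tri [0.56575945 0.12075095 0.08654772] 0.0004222065470065904 pl [0.56322288 0.11800392 0.09      ] [0.56520769 0.11959152 0.092     ]
sred ((np.float64(297.6645962732919), np.float64(232.11801242236024)), 161, (np.int64(291), np.int64(304), np.int64(225), np.int64(239))) ((np.float64(314.8208092485549), np.float64(194.04624277456648)), 173, (np.int64(308), np.int64(322), np.int64(187), np.int64(201))) tri [ 0.5214997  -0.14543948  0.0874595 ] 0.0006140998191726077 pl [ 0.51964497 -0.14647252  0.09      ] [ 0.5213767  -0.14504757  0.092     ]
syel ((np.float64(333.0223463687151), np.float64(255.97206703910615)), 179, (np.int64(327), np.int64(340), np.int64(249), np.int64(264))) ((np.float64(360.2228260869565), np.float64(190.52717391304347)), 184, (np.int64(353), np.int64(368), np.int64(184), np.int64(197))) tri [ 0.52946578 -0.24167318  0.08872071] 0.0007011694556154696 pl [ 0.52834297 -0.24191539  0.09      ] [ 0.52943699 -0.24111012  0.092     ]
```

Run:
```python
from h import *
from station import ctrl
s=ctrl.observe(); r=R.from_rotvec(s["eef_rot"]); print(r.as_matrix().round(4))
for t in ([.541,.212,.160],[.565,.120,.160]): print(r.inv().apply(np.array(t)-s["ee_pos"]))
```

```text
[[-9.448e-01  3.276e-01 -6.000e-04]
 [ 3.276e-01  9.448e-01 -1.200e-03]
 [ 2.000e-04 -1.400e-03 -1.000e+00]]
[-0.44172773 -0.17205837  0.08772663]
[-0.49454466 -0.2511176   0.0878254 ]
```

>>> {"api": "apply_moves", "payload": {
  "dp": [
    [-0.055,-0.021,0],
    [-0.11,-0.043,0],
    [-0.165,-0.065,0],
    [-0.22,-0.086,0],
    [-0.275,-0.107,0],
    [-0.33,-0.129,0],
    [-0.385,-0.15,0],
    [-0.442,-0.172,0.03],
    [-0.442,-0.172,0.08],
    [-0.442,-0.172,0.08],
    [-0.442,-0.172,0.08]
  ],
  "spin": [0,0,0,0,0,0,0,0,0,0,0],
  "gripper": 1
}}

```text
clock: 1.58
ee_pos: [0.5418, 0.213, 0.17]
eef_rot: [0.52, 3.097, 0.002]
force: [0.4, 0.6, 0.8]
gripper_width: 0.0
```

Run:
```python
from h import *
from station import ctrl, snapshot
print(ctrl.observe()["ee_pos"],ctrl.tip_reach)
a,b=snapshot("side"),snapshot("top")
c=lambda i,x,y:cv2.resize(i["image"][y:y+96,x:x+96,::-1],(400,400),interpolation=cv2.INTER_CUBIC)
cv2.imwrite("pics/c1.png",np.hstack([c(a,165,90),c(b,110,130)]))
```

```text
[0.54176129 0.21304165 0.16999022] 0.017
```

View pics/c1.png

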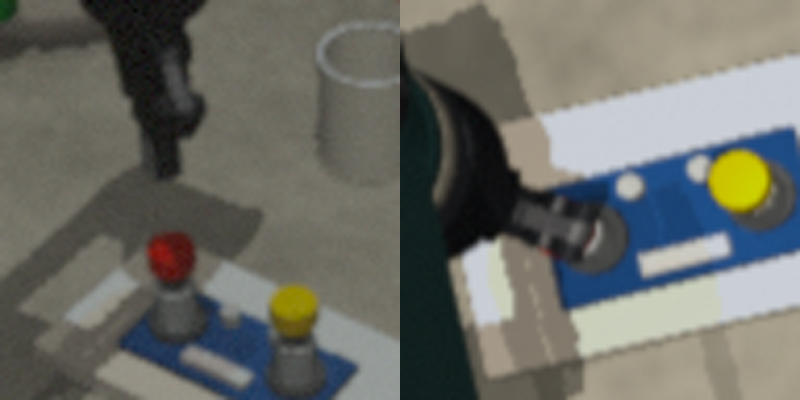

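The crop shows the shut fingertips at side-crop (163,175), directly above the red knob at (172,258) and clear of the yellow one. I'll descend to just above it and then press in small steps.

>>> {"api": "apply_moves", "payload": {
  "dp": [
    [0,0,0.03],
    [0,0,0.05],
    [0,0,0.056],
    [0,0,0.06],
    [0,0,0.064],
    [0,0,0.066],
    [0,0,0.066]
  ],
  "spin": [0,0,0,0,0,0,0]
}}

```text
clock: 2.55
ee_pos: [0.542, 0.2131, 0.1044]
eef_rot: [0.521, 3.096, 0.003]
force: [-4.4, 0.1, 5.1]
gripper_width: 0.001
```

>>> {"api": "apply_moves", "payload": {
  "dp": [
    [0,0,0.003],
    [0,0,0.006],
    [0,0,0.007],
    [0,0,0.008],
    [0,0,0.008],
    [0,0,0.008]
  ],
  "spin": [0,0,0,0,0,0]
}}

```text
clock: 3.3
ee_pos: [0.5421, 0.2132, 0.098]
eef_rot: [0.521, 3.095, 0.004]
force: [-5.7, 0.4, 12.4]
gripper_width: -0.003
```

Run:
```python
from h import *
from station import ctrl, snapshot
o=ctrl.observe();print(o["ee_pos"],o["force"],o["wrist_torque"])
a,b=snapshot("side"),snapshot("top")
print(blob(a,"red",(206,155),14),blob(a,"yellow",(235,164),14))
c=lambda i,x,y:cv2.resize(i["image"][y:y+96,x:x+96,::-1],(400,400),interpolation=cv2.INTER_CUBIC)
cv2.imwrite("pics/c2.png",np.hstack([c(a,165,90),c(b,110,130)]))
```

```text
[0.54207761 0.21316192 0.09803381] [-5.72079241  0.40155515 12.38181113] [-0.01189565  1.09079968 -0.00940801]
((np.float64(206.0), np.float64(156.9387755102041)), 49, (np.int64(202), np.int64(210), np.int64(154), np.int64(160))) ((np.float64(235.16666666666666), np.float64(164.1078431372549)), 102, (np.int64(230), np.int64(240), np.int64(159), np.int64(170)))
```

View pics/c2.png

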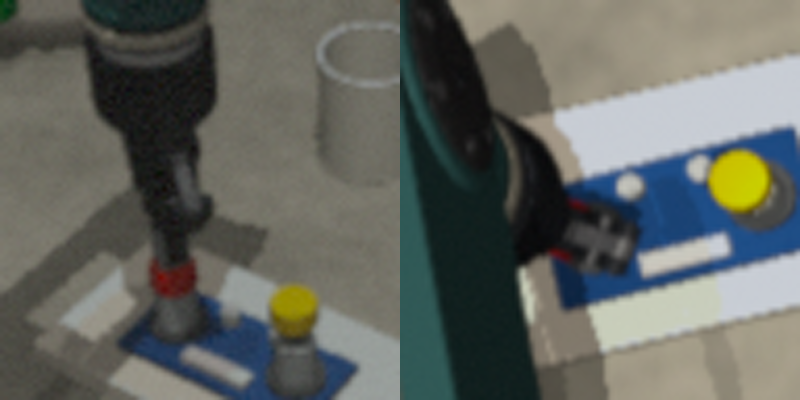

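The red knob sits on its steel guide (side crop 172,278), yellow is up at (294,310), and the force is 12 N. I'll press slightly harder to confirm the stop, hold, then lift.

>>> {"api": "apply_moves", "payload": {
  "dp": [
    [0,0,0.001],
    [0,0,0.002],
    [0,0,0.002],
    [0,0,0.002]
  ],
  "spin": [0,0,0,0]
}}

```text
clock: 3.9
ee_pos: [0.5421, 0.2132, 0.098]
eef_rot: [0.521, 3.095, 0.004]
force: [-9.7, -1.2, 18.7]
gripper_width: 0.0
```

Hard stop confirmed: z stayed at 0.098 while the force rose. Next I'll lift and cross to yellow.

>>> {"api": "apply_moves", "payload": {
  "dp": [
    [0,0,-0.015],
    [0,0,-0.06],
    [0,0,-0.06],
    [-0.026,-0.04,-0.06],
    [-0.052,-0.08,-0.06],
    [-0.052,-0.08,-0.06],
    [-0.052,-0.08,-0.06]
  ],
  "spin": [0,0,0,0,0,0,0]
}}

```text
clock: 4.78
ee_pos: [0.5644, 0.1198, 0.1519]
eef_rot: [-0.523, -3.098, -0.001]
force: [-0.9, 0.2, -0.8]
gripper_width: -0.001
```

Run:
```python
from h import *
from station import ctrl, snapshot
o=ctrl.observe();print(o["ee_pos"],o["force"])
a,b=snapshot("side"),snapshot("top")
print(blob(a,"red",(206,152),14),blob(a,"yellow",(235,164),14))
c=lambda i,x,y:cv2.resize(i["image"][y:y+96,x:x+96,::-1],(400,400),interpolation=cv2.INTER_CUBIC)
cv2.imwrite("pics/c3.png",np.hstack([c(a,185,90),c(b,110,130)]))
```

```text
[0.56443957 0.11977481 0.15192511] [-0.89595285  0.23046906 -0.83368789]
((np.float64(205.68817204301075), np.float64(150.8279569892473)), 93, (np.int64(201), np.int64(210), np.int64(146), np.int64(156))) ((np.float64(234.8846153846154), np.float64(164.14423076923077)), 104, (np.int64(230), np.int64(240), np.int64(159), np.int64(170)))
```

View pics/c3.png

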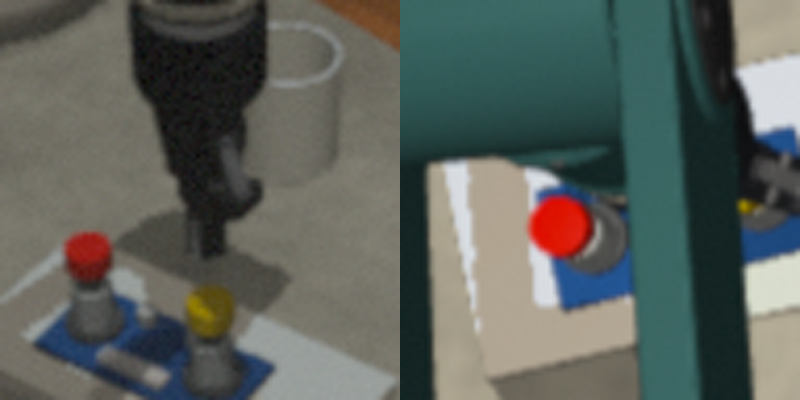

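The red knob is fully back up at side (205.7,150.8), the same as at rest, and the fingertips are above yellow (crop 207,258 over 211,310). Now I'll press yellow to z ≈ 0.098 plus a margin.

>>> {"api": "apply_moves", "payload": {
  "dp": [
    [0,0,0.02],
    [0,0,0.036],
    [0,0,0.041],
    [0,0,0.046],
    [0,0,0.05],
    [0,0,0.054],
    [0,0,0.056],
    [0,0,0.058],
    [0,0,0.058],
    [0,0,0.058]
  ],
  "spin": [0,0,0,0,0,0,0,0,0,0]
}}

```text
clock: 6.12
ee_pos: [0.564, 0.1205, 0.098]
eef_rot: [0.521, 3.098, 0.002]
force: [-8.5, 0.6, 15.2]
gripper_width: -0.001
```

Run:
```python
from h import *
from station import ctrl, snapshot
o=ctrl.observe();print(o["ee_pos"],o["force"])
a=snapshot("side")
print(blob(a,"red",(206,152),14),blob(a,"yellow",(235,167),14))
```

```text
[0.56401274 0.12045102 0.09803928] [-8.47965389  0.61031136 15.19069523]
((np.float64(205.76344086021504), np.float64(150.94623655913978)), 93, (np.int64(201), np.int64(210), np.int64(146), np.int64(156))) ((np.float64(235.18965517241378), np.float64(170.08620689655172)), 58, (np.int64(230), np.int64(240), np.int64(166), np.int64(173)))
```

Yellow is on its stop (z 0.098, 15 N) and red is up. I'll lift clear.

>>> {"api": "apply_moves", "payload": {
  "dp": [
    [0,0,0],
    [0,0,-0.015],
    [0,0,-0.06],
    [0,0,-0.1],
    [0,0,-0.1],
    [0,0,-0.1],
    [0,0,-0.1]
  ],
  "spin": [0,0,0,0,0,0,0]
}}

```text
clock: 7.05
ee_pos: [0.5636, 0.1196, 0.1923]
eef_rot: [-0.521, -3.095, 0.002]
force: [-0.3, -0.2, 0.0]
gripper_width: -0.002
```

Run:
```python
from h import *
from station import ctrl, snapshot, sign_off
o=ctrl.observe();print(o["clock"],o["ee_pos"],o["force"])
a=snapshot("side")
r,y=blob(a,"red",(206,152),14),blob(a,"yellow",(235,164),14); print(r,y)
if abs(r[0][1]-150.8)<.6 and abs(y[0][1]-164.1)<.6 and o["ee_pos"][2]>.17: print(sign_off())
```

```text
7.05 [0.56357436 0.11958191 0.19231416] [-0.29370597 -0.227644    0.0317689 ]
((np.float64(205.81443298969072), np.float64(150.81443298969072)), 97, (np.int64(201), np.int64(211), np.int64(146), np.int64(156))) ((np.float64(234.9532710280374), np.float64(164.16822429906543)), 107, (np.int64(230), np.int64(240), np.int64(159), np.int64(170)))
the job is handed in; nothing more can be done
None
```

I pressed the red knob and then the yellow knob of the jig on the white drawer front, using the shut fingertips. I held each on its stop, let it spring back, and handed the job in at about 7.1 s.

- **On the stop:** both knobs stopped with the TCP at z = 0.098, which puts the fingertips 15 mm below the rest height. Red read 12 N, rising to 19 N with no further travel. Yellow read 15 N. The side view showed the other knob up each time.
- **At the end:** both knobs are back at their rest pixels in the side view. The tool is about 80 mm above them with wrist force near zero.
- **Twin jig:** the arm never went near the one on the brown board.
- **Unexplained reading:** a sideways wrist force of 4 to 10 N appeared while pressing. I did not find its cause; it disappeared on lifting and both knobs still travelled fully.

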